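# Close the glue press: platen down the guide rod, keeper across

## Robot

A 6-joint arm with a two-finger parallel gripper is mounted at the origin on the work surface; the furniture and walls round the work are solid. World frame = base frame: x ahead of the robot, y to its left, z up, the work surface at z = 0. Lengths are in mm, angles in rad, forces in N, time in s.
With the tool pointing down it reaches from about 250 to 775 mm from the base axis. Payload 4 kg.
Tool frame: the origin (TCP) lies where the fingers leave the gripper's body, on its centre line; the fingertips stand 73 mm ahead of it and the grasp point (between the pads) lies 54 mm ahead of it; z points along the fingers, x is the direction in which the jaws open and shut, and the axes are right-handed (so a half turn about z gives the same grasp; the last joint's range is limited). The gripper opens to 85 mm and grips with 20 to 120 N. Pads are 22 mm wide; open, the fingers measure 114 mm over their backs; the gripper's body (76 mm by 85 mm) begins 54 mm behind the grasp point. The pads swing forward as they close: fully open they stand 13 mm farther back than shut.
Start: joints at [1.047, 0.087, 1.371, -0, 1.684, -0.103], TCP at [224.677, 502.026, 303.941] pointing down, gripper open.
Joint ranges: [-3.1, 3.1], [-0.76, 2.03], [0.27, 2.55], [-1.08, 4.22], [0.17, 2.65], [-2.57, 2.57]. Speed limits (rad/s): [2.79, 2.79, 3.14, 3.14, 3.14, 3.14].

## Interface

Orientations are given as [roll, pitch, yaw] about the fixed x, y, z axes, in that order (R = Rz(yaw) Ry(pitch) Rx(roll)).
In Python, from cell import ctrl, cams gives the robot as it stands. The module is installed in compiled form; this text tells all that it offers.
- The arm moves only by the tool arm_command, never from a script. Its argument "deltas" is one flat list of numbers, 5 for each row, row after row: the opening in per cent of the stroke, from 0 (shut) to 100 (fully open), then the shift along the world's x, y, z in units of 30 mm (1.0 is 30 mm), then the turn about the world's z in units of 6 degrees (1.0 is 6 degrees). A call has 1 to 8 rows; each row is the pose to reach, as a shift and turn from the pose commanded when the call began; what a row does not reach only later rows make up. A row lasts 1/12 s, in which the tool goes at most 41.7 mm and 7.16 degrees, less where a joint would pass 70% of its speed; a pose out of reach is approached as far as the arm can. A call with a gripper value outside its range is refused whole. The fingers move at their own pace and stop on an object; the grip force is fixed at half the most. Time passes only in rows, so rows that repeat a pose let the fingers close. It gives the time, the measured TCP pose, the force and the opening at its end, in the units of the state.
- ctrl.state(): the state, without advancing time (a new reading comes with each control period).
- cams.snapshot(name): name is "side" or "top" or "wrist"; returns (picture, depth): 384x512x3 uint8, red, green, blue; 384x512 float32, mm along the optical axis (not along the pixel's ray), 0 where there is no reading.
- cams.camera_info(name): a dict with "K" (3x3 intrinsics, pixels), "xyz" and "attitude" of the camera in the world. Camera axes: x right, y up, looking along -z (the intrinsics and any distortion apply to the point x, -y, -z); pixel columns grow to the right and rows downward; lengths in mm; the calibration is good to about 2 mm. A picture is of the moment at which its call begins: read the wrist's pose just before it. camera_info takes no time and is no camera call; for the wrist camera it gives the pose at the moment of the call.
- ctrl.job_done(): hands the job in, once; it reports no verdict.
The state is a dict: "clock": time; "qpos": joint angles; "joint_velocities": joint speeds; "tau": joint torques, N m; "ee_pos": TCP position; "tool_rot": TCP orientation; "contact_force": force on the tool from outside, world axes, zero at the start; "moment": the same for the moment, N m; "opening": opening from 0.0 (shut) to 1.0 (fully open).
Only numpy, scipy, OpenCV 4.12 (cv2) and the standard library are available. Lean on these libraries where they do the work, as an engineer would, in place of code of your own. Each camera call takes 0.05 s, during which the arm holds its last target. There are 200 camera calls.

## Task

Pick up the loose wooden platen by its handle block, feel for the top of the slightly leaning steel rod of the glue press, thread the hole over it with the handle towards the nest end, and lower the platen gently, following the rod without forcing or dropping it, until it lies fully home and flat on the blank and the rod's foot. Then swing the steel keeper all the way across so that its tongue lies over the platen, and let go. Leave the blank in its nest and do not disturb the glue bottle, tape measure and pliers.

Things in the scene. Friction and masses are not known exactly. Their poses are not given: they have to be found in the camera images.
- press: Fixed glue press: plywood board 230 (x) x 140 (y) x 18 mm, at the robot's left. Origin at bench level; x along the board (-115 to 115 mm), y across (-50 to 90), z up. Rod foot at x 75, y 0; the blank lies in low battens at x -80 to 40, its top 40 mm above the bench. Home, the platen lies level on foot and blank, handle centre at x -25, y 0. The platen may bear on press or rod with at most 25 N.
- press_foot (a point): Centre of the flat top (40 mm above the bench) of the dark steel boss, 36 mm wide, at the rod's foot; the hole's lower mouth comes here when home. The rigid steel rod, 16 mm diameter, rises 160 mm from it, the top 4 mm chamfered to 12 mm. It is not true: it leans 1.7 to 2.8 degrees in an unreported direction that differs each time; its flat tip stands 4.8 to 7.7 mm off the foot's centre.
- press_nest (a point): Floor of the nest on the base board, 18 mm above the bench, under the centre of the blank.
- keeper (a joint): Flat steel turn button 100 x 18 x 10 mm, pivot at press x 10, y 66 mm, underside 64 mm above the bench: 2 mm over the seated platen, blocked by one not home. Light friction. 0 = open: tongue to press +x, tail with pin to -x. Turns clockwise from above to its stop at 1.57 = closed: tongue to press -y over the platen, pin to +y. Starts at 0 to 0.15.
- keeper_pin (a point): Upright steel pin on the keeper's tail, 12 mm diameter, 41 mm from the pivot; it stands from 74 to 113 mm above the bench. This point is on its axis, 98 mm above the bench. Grip or push it to turn the keeper.
- platen: Loose wooden platen 165 (x) x 80 (y) x 22 mm, 0.22 to 0.45 kg, flat on the bench between boards 99 mm high. Origin at the centre of its underside, z up. Through hole, 18 mm diameter with a brass bush, at x +47.5 mm; dark handle block 28 (x) x 50 (y) mm, 45 mm high above the platen's top, at x -52.5 mm.
- platen_hole (a point): Centre of the lower mouth of the platen's hole, at the underside.
- platen_handle (a point): Centre of the handle block, 45 mm above the platen's underside; grip it across its 28 mm (platen x).
- blank: Wood offcut 45 x 120 x 22 mm lying in the press's nest, its length along the press's x. Origin at the centre of its underside.
- glue_bottle: Bystander: glue bottle 43 x 56 x 194 mm, standing beyond the far board of the carcass. Origin at the centre of its underside.
- tape_measure: Bystander: tape measure 37 x 82 x 65 mm, standing in the carcass bay to the right of the platen's. Origin at the centre of its underside.
- pliers: Bystander: pliers 48 x 163 x 13 mm, lying beyond the far board of the carcass. Origin at the centre of the underside.
Not all that is in view belongs to the job. There is more than one size of the platen; the one meant has the size given above.

How it is judged (in metres and radians):
On the way:
1. the platen is fully home on the rod, flat, while the keeper is still open (z of platen_hole in the frame of press below 0.0425 m and horizontal distance between platen_hole and press_foot below 0.004 m and angle between platen's own z axis and vertical below 0.03 rad and value of joint keeper below 0.5 rad), for 0.2 s.
At the end, for the whole second after the job is handed in: Platen at rest on foot and blank: underside within 2.5 mm of the boss top, hole within 4 mm of the foot, level to 0.03 rad, in line with the press to 0.15 rad, handle to the nest end; keeper past 1.35 rad across it; blank flat within 8 mm of the nest centre (z of platen_hole in the frame of press between 0.036 and 0.0425 m and horizontal distance between platen_hole and press_foot below 0.004 m and angle between platen's own z axis and vertical below 0.03 rad and angle between the x axis of platen and the x axis of press, either way round below 0.15 rad and x of platen_handle in the frame of press below 0 m and value of joint keeper above 1.35 rad and horizontal distance between blank and press_nest below 0.008 m and angle between blank's own z axis and vertical below 0.05 rad and linear speed of platen below 0.02 m/s); the robot touches nothing.
It fails at once if the platen is forced: it bears on the press or its rod with more than 25 N (contact force between platen and press above 25 N).
It fails at once if the platen is dropped or slammed down the rod (faster than 0.25 m/s on the rod) (horizontal distance between platen_hole and press_foot below 0.012 m and z of platen_hole in the frame of press below 0.195 m and linear speed of platen above 0.25 m/s).
It fails at once if the glue bottle is disturbed (moved over 30 mm) (distance of glue_bottle from where it was at the start of the episode above 0.03 m).
It fails at once if the tape measure is disturbed (moved over 30 mm) (distance of tape_measure from where it was at the start of the episode above 0.03 m).
It fails at once if the pliers are disturbed (moved over 30 mm) (distance of pliers from where it was at the start of the episode above 0.03 m).
It also fails if it takes over 72 s, if anything falls off the work surface, if the arm or the gripper's body presses on something with over 40 N, if the wrist force passes 120 N, or if a joint passes its speed limit or range.

## Working session

There is one attempt and no reset: what is moved stays moved. The work goes in short steps, Python scripts to look and compute and a tool call to move; the robot and the scene stay as the last step left them, time stands still between calls to the robot, and variables do not carry over. Pictures are saved under pics/ and viewed, about 8 in all and at most 12, crops included, and the job is handed in when it is done.

Besides the shell and the picture viewer there is one more tool, called after "Call:" by a JSON object that holds its "method" and its "body". arm_command: Moves the arm, as the interface text tells. Its arguments: {"type":"object","properties":{"deltas":{"type":"array","items":{"type":"number"}}},"required":["deltas"]}

```bash
mkdir -p pics
cat > h.py <<'E'
import numpy as np, cv2
from cell import ctrl, cams
from scipy.spatial.transform import Rotation as R
def snap(n,save=None):
    info=cams.camera_info(n); im,d=cams.snapshot(n)
    if save: cv2.imwrite(f'pics/{save}.png',im[:,:,::-1])
    np.savez(f'{n}.npz',im=im,d=d,K=info['K'],xyz=info['xyz'],att=np.array(info['attitude']))
    return im,d,info
def cloud(d,info):
    K=np.array(info['K']); v,u=np.mgrid[:d.shape[0],:d.shape[1]]
    x=(u-K[0,2])/K[0,0]*d; y=(v-K[1,2])/K[1,1]*d
    A=np.array(info['attitude']); M=A if A.shape==(3,3) else R.from_euler('xyz',A).as_matrix()
    P=np.stack([x,-y,-d],-1)@M.T+np.array(info['xyz']); P[d==0]=np.nan
    return P
E
python3 - <<'E'
from h import *
for n in ['top','side','wrist']:
    im,d,i=snap(n,n+'0'); print(n,{k:np.round(v,3).tolist() if k!='D' else v for k,v in i.items() if not isinstance(v,str)})
a=[cv2.imread(f'pics/{n}0.png') for n in ['top','side']]
print(ctrl.state())
E
```

```text
top {'K': [[484.902, 0.0, 257.145], [0.0, 484.902, 198.587], [0.0, 0.0, 1.0]], 'xyz': [414.574, 14.3, 1604.009], 'attitude': [0.057, 0.018, -1.544]}
side {'K': [[499.067, 0.0, 260.624], [0.0, 499.067, 191.544], [0.0, 0.0, 1.0]], 'xyz': [362.035, -1056.35, 699.147], 'attitude': [1.054, 0.001, -0.15]}
wrist {'K': [[289.124, 0.0, 257.235], [0.0, 289.124, 188.878], [0.0, 0.0, 1.0]], 'xyz': [150.483, 534.855, 373.389], 'attitude': [-0.316, 0.003, 1.15]}
{'clock': 0.15, 'qpos': array([ 1.04690598e+00,  8.78538140e-02,  1.37191944e+00,  3.50914699e-05,
        1.68361430e+00, -1.03120283e-01]), 'joint_velocities': array([-4.80222970e-05,  2.99433354e-04, -6.68787970e-03, -1.27683591e-03,
        3.50437972e-04, -6.55231830e-04]), 'tau': array([ 1.17428412e-03, -3.52371526e+01, -3.13679373e+01, -1.29254418e-04,
        7.98993045e-03,  1.63566261e-05]), 'ee_pos': array([224.53311554, 501.80147396, 302.96415219]), 'tool_rot': array([-3.14137320e+00,  1.78177500e-03,  1.15003038e+00]), 'contact_force': array([-0.42339892,  0.88322032, -0.70294996]), 'moment': array([-0.0254652 ,  0.04193425,  0.01089488]), 'opening': 0.9963734777927347}
```

View pics/top0.png

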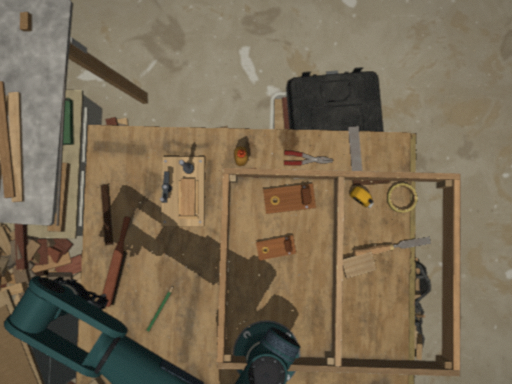

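View pics/side0.png

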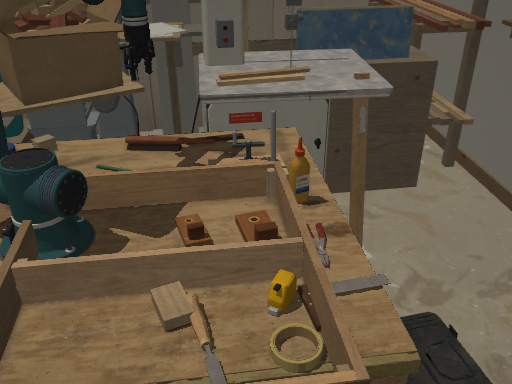

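Candidates for the platen (top view): a larger one at (290,197) and a smaller at (276,246), also a pale offcut at (358,264). By size (165x80) I expect the larger. The press is at (185,190) with its rod at (190,160) and the keeper at (167,185). I'll measure and check in one crop.

Run:
```python
from h import *
i=dict(np.load('top.npz')); i['attitude']=i['att']; im=i['im']; P=cloud(i['d'],i)
c=cv2.resize(im[135:265,150:325],None,fx=4.5,fy=4.5,interpolation=cv2.INTER_CUBIC); cv2.imwrite('pics/crop1.png',c[:,:,::-1])
def stat(name,u0,u1,v0,v1,z0,z1):
    Q=P[v0:v1,u0:u1].reshape(-1,3); Q=Q[(Q[:,2]>z0)&(Q[:,2]<z1)]
    r=cv2.minAreaRect(Q[:,:2].astype(np.float32)); print(name,len(Q),np.round(r[0],1),np.round(r[1],1),round(r[2],1),'z',np.round(np.percentile(Q[:,2],[5,50,95]),1))
stat('big',250,325,180,217,12,90); stat('big handle',250,325,180,217,50,80); stat('big plate',250,325,180,217,12,30)
stat('small',250,305,225,265,12,90); stat('small h',250,305,225,265,40,90)
stat('board',155,212,140,232,10,25); stat('blank',155,212,140,232,32,46);stat('keeper',155,182,140,232,60,90);stat('pin',155,182,140,232,95,125);stat('rod',180,200,140,180,150,215)
stat('rodlow',180,200,140,180,50,150)
stat('bench',100,150,250,300,-20,20)
i=dict(np.load('side.npz')); i['attitude']=i['att']; P=cloud(i['d'],i)
stat('side rod',262,285,100,165,120,196);
for z in range(60,205,12): 
    Q=P[100:170,262:285].reshape(-1,3); Q=Q[(abs(Q[:,2]-z)<6)&(Q[:,0]>400)&(Q[:,1]<500)]; print(z,len(Q),np.round(np.median(Q,0),1) if len(Q) else '')
```

```text
big 1217 [508.2 -60. ] [ 80.3 164.6] 8.2 z [16.8 23.1 67.6]
big handle 147 [ 516.2 -111.6] [49.7 28.6] 7.6 z [57.1 67.  71.9]
big plate 1048 [508.2 -60. ] [ 80.3 164.6] 8.2 z [16.7 22.4 27.9]
small 658 [366.8 -17.5] [ 99.4 129. ] 12.3 z [12.9 17.8 50.8]
small h 78 [355.4 -58.6] [37.2 20.8] 12.6 z [44.7 49.9 56.9]
board 1832 [537.9 290.1] [157.7 284.2] 86.4 z [12.7 19.  24. ]
blank 550 [522.2 285.1] [181.8  88. ] 11.9 z [34.3 40.4 44.6]
keeper 189 [532.3 336. ] [21.5 99.6] 88.2 z [69.1 75.5 83.2]
pin 16 [491.4 338. ] [10.   9.4] 59.0 z [101.5 112.8 116.8]
rod 34 [595.6 264.6] [13.2 11.9] 0.2 z [153.9 195.4 205.7]
rodlow 23 [593.2 264.7] [ 5.9 14.4] 47.3 z [ 63.9 103.8 146.7]
bench 1914 [243.6 477.1] [162.1 166.6] 2.1 z [-5.5  0.9  9.7]
side rod 123 [596.1 260.4] [15.8 12.3] 80.4 z [124.  158.4 193.3]
60 20 [597.2 264.2  60.8]
72 30 [593.4 267.1  72.5]
84 47 [571.9 135.6  87.3]
96 160 [576.4 134.4  98.8]
108 21 [596.7 261.3 107.1]
120 19 [596.6 261.1 120.1]
132 17 [596.5 261.  132. ]
144 21 [595.7 262.4 142. ]
156 21 [595.9 261.  157.9]
168 17 [595.7 260.  169.4]
180 21 [595.6 260.4 179.7]
192 18 [595.4 259.6 192.8]
204 12 [595.1 261.6 200. ]
```

View pics/crop1.png

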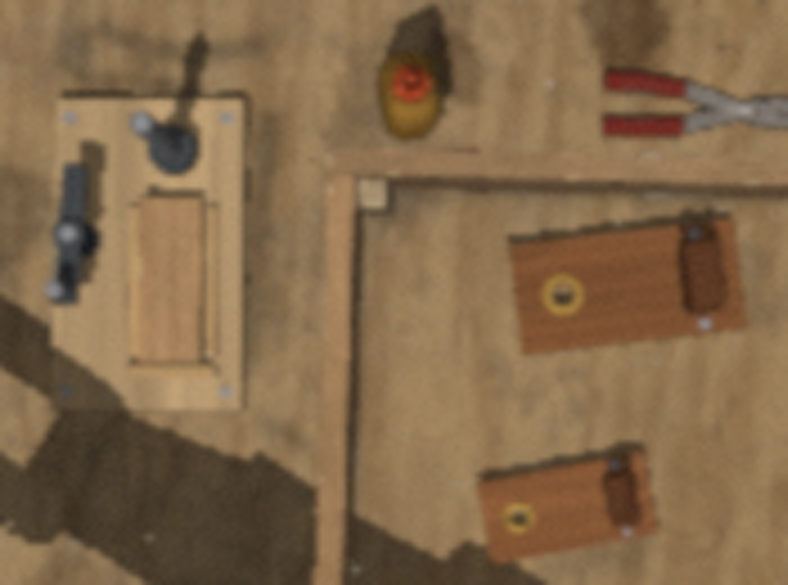

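Big platen is confirmed at 80.3x164.6 mm: brass bush at crop (563,294), handle at crop (703,270), centre (508,-60), x axis at about 98°. The smaller one is rejected. Next I'll look at the press up close with the wrist camera.

Call:
{"method": "arm_command", "body": {"deltas": [100,1.15,-0.75,0,0,100,2.3,-1.5,0,0,100,3.5,-2.3,0,0,100,4.6,-3,0,0,100,5.8,-3.8,0,0,100,7,-4.6,0,0,100,8.1,-5.3,0,0,100,9,-5.9,0,0]}}

```text
clock: 0.82
ee_pos: [496.8, 322.9, 303.3]
tool_rot: [3.141, 0.001, 1.148]
contact_force: [0.7, 0.6, -0.7]
opening: 0.999
```

Run:
```python
from h import *
for k in range(4): im,d,i=snap('wrist','w1')
s=ctrl.state(); print(s['clock'],s['ee_pos'],s['contact_force']); print(i['xyz'],i['attitude'])
P=cloud(d,i)
def stat(name,Q):
    r=cv2.minAreaRect(Q[:,:2].astype(np.float32)); print(name,len(Q),np.round(r[0],1),np.round(r[1],1),round(r[2],2),'z',np.round(np.median(Q[:,2]),1))
Q=P.reshape(-1,3);Q=Q[~np.isnan(Q[:,0])]
rod=Q[(abs(Q[:,0]-595)<30)&(abs(Q[:,1]-262)<30)]
for z in range(30,215,10):
    q=rod[abs(rod[:,2]-z)<5]
    if len(q)>5: print(z,len(q),np.round(np.median(q,0),1),np.round(np.ptp(q,0),1))
B=Q[(abs(Q[:,2]-18)<4)&(abs(Q[:,0]-540)<140)&(abs(Q[:,1]-290)<95)]; stat('board',B)
B=Q[(abs(Q[:,2]-40)<4)&(Q[:,0]<565)&(Q[:,0]>400)&(abs(Q[:,1]-275)<40)]; stat('blank',B)
B=Q[(abs(Q[:,2]-74)<4)&(abs(Q[:,0]-535)<70)&(abs(Q[:,1]-336)<30)]; stat('keeper',B)
B=Q[(Q[:,2]>107)&(Q[:,2]<120)&(abs(Q[:,0]-491)<25)&(abs(Q[:,1]-336)<25)]; stat('pin',B)
i=dict(np.load('top.npz')); i['attitude']=i['att']; T=cloud(i['d'],i)
q=T[140:200,280:330].reshape(-1,3); q=q[(q[:,2]>85)&(q[:,2]<115)]; print('farboard x',np.round(np.percentile(q[:,0],[1,50,99]),1),np.median(q[:,2]))
q=T[190:220,210:250].reshape(-1,3); q=q[(q[:,2]>85)&(q[:,2]<115)]; print('leftboard y',np.round(np.percentile(q[:,1],[1,50,99]),1),np.median(q[:,2]))
```

```text
1.0167 [495.15930383 324.31270357 303.04922979] [ 0.38832283 -0.35520128  0.23442976]
[422.56825885 356.53753239 373.35762297] [-0.31535734  0.00287174  1.14561828]
30 90 [582.3 279.6  30.2] [23.9 31.4 10. ]
40 388 [590.4 276.   40.4] [34.6 35.3  9.4]
50 52 [590.5 274.9  50.2] [11.3 13.7  9.9]
60 52 [590.2 274.3  60.4] [10.6 15.   9.4]
70 58 [590.  274.   70.5] [ 9.9 13.2  9.8]
80 65 [590.1 273.7  80.3] [10.8 14.9  9.6]
90 67 [589.8 273.1  89.8] [11.7 14.9  9.8]
100 77 [589.8 272.8 100.1] [ 9.6 15.6  9.8]
110 83 [589.6 272.6 110.3] [11.9 14.3  9.9]
120 90 [589.5 272.2 119.9] [11.5 15.   9.9]
130 102 [589.5 271.8 129.9] [11.9 15.8  9.9]
140 108 [588.8 271.  140. ] [11.7 14.2  9.6]
150 124 [589.3 271.1 150. ] [11.7 14.7  9.8]
160 132 [588.7 270.3 160.1] [11.1 14.5  9.8]
170 158 [588.8 270.1 170.4] [12.3 15.5 10. ]
180 164 [588.5 269.8 180. ] [10.7 15.3  9.8]
190 31 [588.4 269.9 186.3] [6.1 8.7 3.1]
board 10871 [521.1 289.4] [229.1 139.7] 1.45 z 18.5
blank 3549 [502.1 269.2] [120.   45.2] 1.32 z 40.6
keeper 997 [529.8 335.7] [23.8 99.4] 84.46 z 74.4
pin 136 [489.1 337.1] [10.3 11.4] 65.57 z 113.6
farboard x [576.7 585.4 595.5] 98.85065178442403
leftboard y [134.6 143.1 153. ] 99.45235354882811
```

View pics/w1.png

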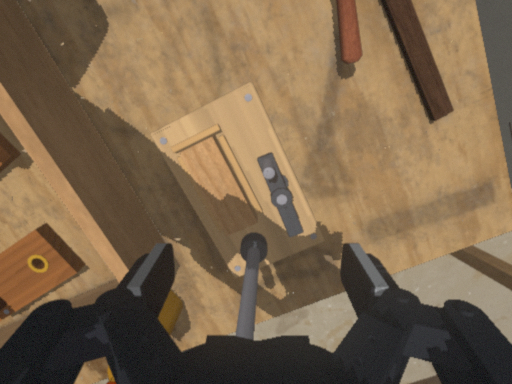

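Press: origin ≈(521.6,269.4), yaw 1.45°. Rod foot ≈(597,271.6), leaning about (-0.015,-0.039) per mm, so the tip is near (594.5,265.4). The picture shows the rod at (250,285), the keeper at (280,195) with its pin at (269,173), and the blank at (218,180). Now to the platen.

Call:
{"method": "arm_command", "body": {"deltas": [100,0,-1.3,0,0.8,100,0.1,-2.6,0,1.6,100,0.2,-3.9,0,2.4,100,0.3,-5.2,0,3.2,100,0.4,-6.5,0,4,100,0.5,-7.8,0,4.8,100,0.6,-9.1,0,5.4,100,0.7,-10.4,0,5.4]}}

```text
clock: 1.68
ee_pos: [514.8, 13.0, 304.2]
tool_rot: [3.141, -0.001, 1.721]
contact_force: [1.3, 1.1, -0.2]
opening: 1.005
```

Run:
```python
from h import *
for k in range(3): im,d,i=snap('wrist','w2')
s=ctrl.state(); print(s['clock'],s['ee_pos'],s['tool_rot'],s['contact_force'])
P=cloud(d,i)
def stat(name,Q):
    r=cv2.minAreaRect(Q[:,:2].astype(np.float32)); print(name,len(Q),np.round(r[0],1),np.round(r[1],1),round(r[2],2),'z',np.round(np.median(Q[:,2]),1))
Q=P.reshape(-1,3);Q=Q[~np.isnan(Q[:,0])]
m=(abs(Q[:,0]-510)<65)&(abs(Q[:,1]+60)<110)
stat('plate',Q[m&(abs(Q[:,2]-22)<4)]); stat('handle',Q[m&(abs(Q[:,2]-67)<3)])
f=Q[(Q[:,0]>540)&(Q[:,0]<640)&(abs(Q[:,1]+60)<80)&(abs(Q[:,2]-99)<3)]; print('far',np.percentile(f[:,0],[1,99]) if len(f) else '')
```

```text
1.8333 [515.18482314  12.04237075 303.94767408] [-3.14149183e+00 -5.33482820e-04  1.71248959e+00] [-0.73779372  0.46722555  1.37970442]
plate 7346 [515.1 -60.4] [119.9 218.8] 0.08 z 22.5
handle 1456 [531.5 -60.3] [218.9  87. ] 90.0 z 67.3
far [574.30650664 593.00596685]
```

Run:
```python
from h import *
i=dict(np.load('wrist.npz')); i['attitude']=i['att']; Q=cloud(i['d'],i).reshape(-1,3);Q=Q[~np.isnan(Q[:,0])]
def stat(name,Q):
    r=cv2.minAreaRect(Q[:,:2].astype(np.float32)); print(name,len(Q),np.round(r[0],1),np.round(r[1],1),round(r[2],2),'z',np.round(np.median(Q[:,2]),1))
stat('h',Q[(abs(Q[:,0]-516)<38)&(abs(Q[:,1]+112)<25)&(abs(Q[:,2]-67)<2.5)])
stat('p',Q[(abs(Q[:,0]-510)<57)&(abs(Q[:,1]+60)<100)&(abs(Q[:,2]-22.3)<2)])
```

```text
h 1100 [ 513.1 -113. ] [48.3 27.2] 8.19 z 67.3
p 6900 [506.1 -62.1] [ 80.3 165.1] 8.4 z 22.5
```

Call:
{"method": "arm_command", "body": {"deltas": [100,0,-1.3,0,0,100,0,-2.6,0,0,100,-0.05,-3.9,-0.5,0,100,-0.05,-4.2,-1.6,0,100,-0.05,-4.2,-2.8,0,100,-0.05,-4.2,-4,0,100,-0.05,-4.2,-5,0,100,-0.05,-4.2,-5.5,0]}}

```text
clock: 2.5
ee_pos: [512.0, -109.6, 134.1]
tool_rot: [-3.135, -0.005, 1.718]
contact_force: [-1.2, 0.6, -0.2]
opening: 0.999
```

Call:
{"method": "arm_command", "body": {"deltas": [100,0,0,-0.5,0,100,0,0,-1.0,0,100,0,0,-1.1,0,100,0,0,-1.1,0,0,0,0,-1.1,0,0,0,0,-1.1,0,0,0,0,-1.1,0,0,0,0,-1.1,0]}}

```text
clock: 3.17
ee_pos: [514.8, -113.0, 107.1]
tool_rot: [3.14, 0.001, 1.716]
contact_force: [0.2, 0.1, 0.1]
opening: 0.454
```

Call:
{"method": "arm_command", "body": {"deltas": [0,0,0,0,0,0,0,0,0,0,0,0,0,0,0,0,0,0,0,0]}}

```text
clock: 3.5
ee_pos: [514.8, -113.4, 107.0]
tool_rot: [3.14, 0.001, 1.715]
contact_force: [0.6, -1.0, 5.0]
opening: 0.317
```

Call:
{"method": "arm_command", "body": {"deltas": [0,0,0,0.3,0,0,0,0,0.8,0,0,0,0,1.6,0,0,0,0,2.6,0,0,0,0,3.8,0,0,0,0,5,0,0,0,0,6.2,0,0,0,0,7.4,0]}}

```text
clock: 4.17
ee_pos: [513.2, -112.6, 328.2]
tool_rot: [-3.138, -0.002, 1.715]
contact_force: [-0.8, 0.0, -4.1]
opening: 0.32
```

Run:
```python
from h import *
im,d,i=snap('wrist','w3'); s=ctrl.state(); print(s['clock'],s['ee_pos'],s['tool_rot'],s['contact_force'],s['opening'])
```

```text
4.2167 [ 515.16446266 -113.22650381  337.68051838] [3.13086381 0.00510773 1.71552676] [2.5566608  0.50062774 3.02918941] 0.3172979825823695
```

View pics/w3.png

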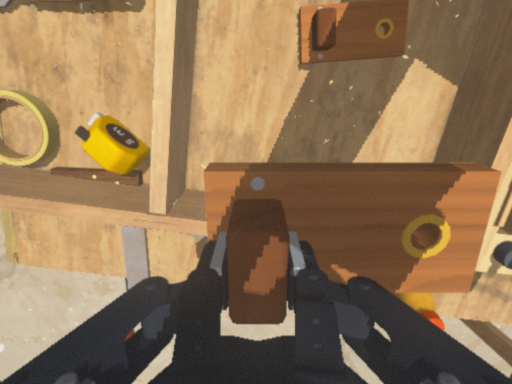

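Platen is in hand, with the bush visible at (427,236). I'll measure the hole and plate in the tool frame.

```bash
cat >> h.py <<'E'
def hole():
    """bush centre (platen top), plate tilt; world and tool frame"""
    s=ctrl.state(); im,d,i=snap('wrist'); P=cloud(d,i)
    M=R.from_euler('xyz',s['tool_rot']).as_matrix(); t=np.array(s['ee_pos'])
    L=(P-t)@M   # tool frame
    hsv=cv2.cvtColor(im,cv2.COLOR_RGB2HSV)
    pl=(L[...,2]>55)&(L[...,2]<90)&(abs(L[...,1])<60)&(L[...,0]>25)&(L[...,0]<140)
    y=pl&(hsv[...,0]>20)&(hsv[...,0]<32)&(hsv[...,1]>130)
    n,lab,st,_=cv2.connectedComponentsWithStats(cv2.morphologyEx(y.astype(np.uint8),cv2.MORPH_CLOSE,np.ones((9,9))))
    k=1+np.argmax(st[1:,4]); m=y&(lab==k)
    c=L[m]; (cx,cy),r=cv2.minEnclosingCircle(c[:,:2].astype(np.float32))
    ctr=np.array([cx,cy,np.median(c[:,2])]); 
    q=L[pl]; q=q[abs(q[:,2]-ctr[2])<5]; A=np.c_[q[:,:2],np.ones(len(q))]; co=np.linalg.lstsq(A,q[:,2],rcond=None)[0]
    nw=M@np.array([co[0],co[1],-1]); nw/=np.linalg.norm(nw)
    print('clock',s['clock'],'tcp',np.round(t,1),'rot',np.round(s['tool_rot'],4))
    print('hole tool',np.round(ctr,1),'r',round(r,1),'mean',np.round(c.mean(0),1),len(c),'world',np.round(M@ctr+t,1),'normal',np.round(nw,4))
    r=cv2.minAreaRect(q[:,:2].astype(np.float32)); print('plate',np.round(r[0],1),np.round(r[1],1),round(r[2],2))
    return im,d,i,P,L
E
python3 - <<'E'
from h import *
hole(); print(ctrl.state()['contact_force'],ctrl.state()['moment'])
E
```

```text
clock 4.2167 tcp [ 515.2 -113.2  337.7] rot [3.1309 0.0051 1.7155]
hole tool [100.3  -0.5  83.5] r 14.4 mean [105.9   0.9  83.6] 366 world [501.2 -14.4 253.6] normal [-0.0129  0.0044  0.9999]
plate [80.8 -0.4] [111.7  81.7] 0.09
[ 0.63792465  0.2644534  -2.04122336] [-0.1802727  -0.0791338  -0.05948561]
```

Call:
{"method": "arm_command", "body": {"deltas": [0,0,0.4,0.2,-0.5,0,-0.1,1.2,0.4,-1.5,0,-0.3,2,0.55,-2.6,0,-0.5,2.9,0.55,-3.7,0,-0.7,3.8,0.55,-4.8,0,-0.9,4.7,0.55,-5.9,0,-1.1,5.6,0.55,-7,0,-1.3,6.5,0.55,-8.1]}}

```text
clock: 4.93
ee_pos: [473.8, 83.2, 341.7]
tool_rot: [-3.137, 0.004, 0.861]
contact_force: [0.2, -0.4, -4.0]
opening: 0.319
```

Call:
{"method": "arm_command", "body": {"deltas": [0,-0.1,0.9,0,-1.1,0,-0.2,1.8,0,-2.2,0,-0.3,2.7,0,-3.3,0,-0.4,3.6,0,-4.4,0,-0.5,4.5,0,-5.5,0,-0.6,5.3,0,-6.6,0,-0.7,5.8,0,-7.6,0,-0.7,6,0,-8.04]}}

```text
clock: 5.6
ee_pos: [452.4, 264.1, 341.2]
tool_rot: [3.141, 0.007, 0.024]
contact_force: [0.6, 0.6, -3.1]
opening: 0.319
```

Call:
{"method": "arm_command", "body": {"deltas": [0,0,0,0,0,0,0,0,0,0,0,0,0,0,0]}}

```text
clock: 5.85
ee_pos: [453.9, 261.4, 343.0]
tool_rot: [3.14, 0.003, 0.026]
contact_force: [0.1, -0.5, -3.3]
opening: 0.319
```

Run:
```python
from h import *
im,d,i,P,L=hole(); cv2.imwrite('pics/w4.png',im[:,:,::-1]); s=ctrl.state(); print(s['contact_force'],s['moment'],s['opening'])
Q=P.reshape(-1,3); Q=Q[(abs(Q[:,0]-595)<25)&(abs(Q[:,1]-267)<25)]
for z in range(120,206,10):
    q=Q[abs(Q[:,2]-z)<5]
    if len(q)>5: print(z,len(q),np.round(np.median(q,0),1),np.round(np.ptp(q,0),1))
```

```text
clock 5.85 tcp [453.9 261.4 343. ] rot [3.1401e+00 2.8000e-03 2.5900e-02]
hole tool [98.   0.  83.3] r 13.7 mean [98.6  0.3 83.4] 188 world [551.6 263.8 259.4] normal [0.0022 0.0041 1.    ]
plate [79.9 -0.1] [109.9  80.6] 0.03
[ 0.23625748 -0.27939495 -3.63214797] [-0.00349068  0.11723397  0.0353933 ] 0.3221730235476893
```

View pics/w4.png

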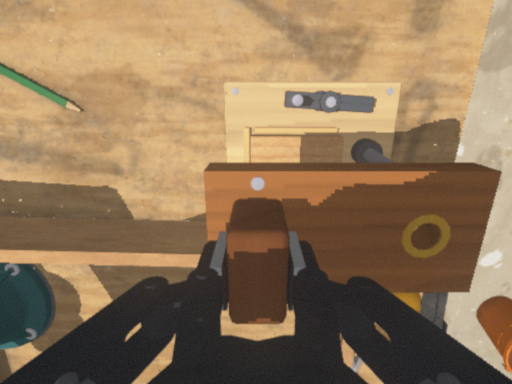

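Call:
{"method": "arm_command", "body": {"deltas": [0,-0.8,0,0,0,0,-1.6,0,0,0,0,-2,0,0,0,0,-2,0,0,0,0,-2,0,0,0]}}

```text
clock: 6.32
ee_pos: [394.2, 261.6, 344.9]
tool_rot: [-3.141, -0.002, 0.025]
contact_force: [0.7, 0.1, -4.0]
opening: 0.316
```

```bash
sed -i 's/>20)&(hsv\[...,0\]<32)&(hsv\[...,1\]>130)/>17)\&(hsv[...,0]<36)\&(hsv[...,1]>100)/' h.py
python3 - <<'E'
from h import *
from scipy.optimize import least_squares
im,d,i,P,L=hole(); im2,d,i,P,L=hole(); cv2.imwrite('pics/w5.png',im[:,:,::-1])
Q=P.reshape(-1,3); Q=Q[(abs(Q[:,0]-595)<25)&(abs(Q[:,1]-267)<22)&(Q[:,2]>50)&(Q[:,2]<206)]
C=np.array(i['xyz'])
for z in range(50,206,10):
    q=Q[abs(Q[:,2]-z)<5]
    if len(q)>5: print(z,len(q),np.round(np.median(q,0),1),np.round(np.ptp(q,0),1))
q=Q[(Q[:,2]<193)]
f=lambda p:np.hypot(q[:,0]-p[0]-p[2]*(200-q[:,2]),q[:,1]-p[1]-p[3]*(200-q[:,2]))-8
r=least_squares(f,[595,265,.015,.039],loss='soft_l1'); print('rod tip xy, slope down',np.round(r.x,4),'n',len(q),'rms',np.std(r.fun))
t=Q[Q[:,2]>197]; 
if len(t)>5: print('top face',cv2.minEnclosingCircle(t[:,:2].astype(np.float32)),np.median(t,0),len(t))
E
```

```text
clock 6.3167 tcp [394.2 261.6 344.9] rot [-3.1413e+00 -2.0000e-03  2.5300e-02]
hole tool [99.   0.9 83.5] r 15.8 mean [98.4 -0.3 83.5] 1025 world [493.4 263.3 261.6] normal [-0.0027  0.0021  1.    ]
plate [80.  0.] [110.   80.7] 0.02
clock 6.3667 tcp [394.7 261.7 344.7] rot [-3.1414e+00 -1.7000e-03  2.4900e-02]
hole tool [99.  -0.1 83.4] r 15.3 mean [98.5 -0.3 83.5] 1033 world [493.7 264.3 261.4] normal [-0.0021  0.0023  1.    ]
plate [80.  -0.1] [109.9  80.7] 0.03
50 26 [591.  273.8  52.6] [11.4 12.9  4.9]
60 54 [590.9 274.3  59.4] [10.3 11.9  9.6]
70 52 [591.  274.5  69.5] [10.9  9.7  9.8]
80 43 [591.3 274.8  79.8] [11.4  7.   9.8]
90 33 [592.8 275.9  89.8] [9.5 4.6 9.2]
100 17 [594.1 276.1  98. ] [7.6 1.8 7.6]
190 89 [590.8 271.5 192.7] [12.2 15.7  9.5]
200 254 [590.8 265.8 199.4] [10.9 15.2  7.2]
rod tip xy, slope down [5.952107e+02 2.647242e+02 1.560000e-02 3.890000e-02] n 275 rms 0.37215544206315054
top face ((593.6712646484375, 265.5269470214844), 7.314553737640381) [591.16504766 265.45350957 199.99337864] 205
```

View pics/w5.png

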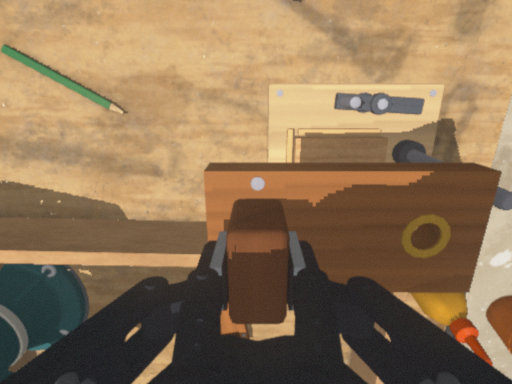

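Call:
{"method": "arm_command", "body": {"deltas": [0,0.8,0,0,0,0,1.8,0,0,0,0,2.8,0,-0.1,0,0,3.37,0.03,-0.4,0,0,3.37,0.03,-0.8,0,0,3.37,0.03,-1.0,0,0,3.37,0.03,-1.07,0,0,3.37,0.03,-1.07,0]}}

```text
clock: 7.08
ee_pos: [494.7, 262.8, 311.2]
tool_rot: [3.141, 0.002, 0.025]
contact_force: [-0.6, -0.3, -4.0]
opening: 0.317
```

Call:
{"method": "arm_command", "body": {"deltas": [0,0,0,-0.03,0,0,0,0,-0.06,0,0,0,0,-0.1,0,0,0,0,-0.13,0,0,0,0,-0.16,0,0,0,0,-0.16,0]}}

```text
clock: 7.58
ee_pos: [495.1, 262.9, 307.5]
tool_rot: [3.142, -0.0, 0.025]
contact_force: [-0.5, 0.3, -4.1]
opening: 0.319
```

Run:
```python
from h import *
im,d,i,P,L=hole(); hole(); s=ctrl.state(); print(s['contact_force'],s['moment'])
i=cams.camera_info('side'); im,d=cams.snapshot('side'); c=cv2.resize(im[60:190,190:340],None,fx=4,fy=4,interpolation=cv2.INTER_CUBIC); cv2.imwrite('pics/s6.png',c[:,:,::-1])
```

```text
clock 7.5833 tcp [495.1 262.9 307.5] rot [ 3.1416 -0.      0.0255]
hole tool [99.2  0.2 83.4] r 15.3 mean [98.4 -0.3 83.5] 1031 world [594.2 265.2 224.1] normal [-6.0e-04  2.6e-03  1.0e+00]
plate [79.9  0.2] [ 81.1 109.6] 89.98
clock 7.6333 tcp [495.2 262.9 307.5] rot [-3.1416e+00 -1.0000e-04  2.5400e-02]
hole tool [98.9  0.6 83.5] r 15.2 mean [98.4 -0.1 83.5] 1029 world [594.1 264.8 224. ] normal [-5.0e-04  2.6e-03  1.0e+00]
plate [80.1  0. ] [ 81. 110.] 89.82
[-0.33844711 -0.37645162 -3.76277676] [-0.02260787  0.10501747 -0.00068628]
```

View pics/s6.png

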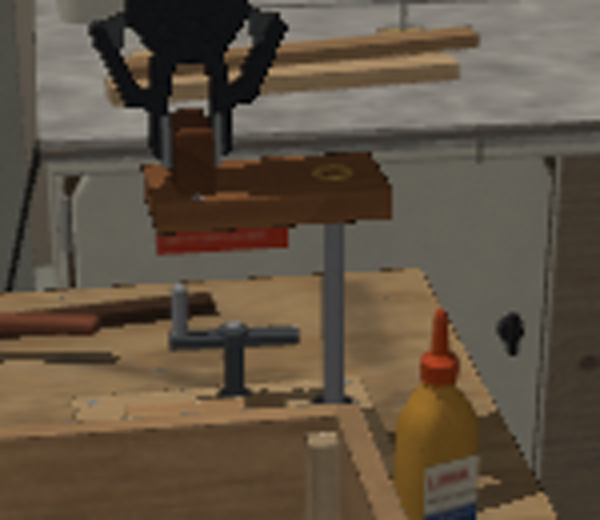

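The side view shows the platen level, with its bush (332,172) above the rod (335,230). Now feeling down.

Call:
{"method": "arm_command", "body": {"deltas": [0,0,0,-0.03,0,0,0,0,-0.06,0,0,0,0,-0.06,0]}}

```text
clock: 7.98
ee_pos: [495.2, 262.9, 305.4]
tool_rot: [3.141, 0.0, 0.025]
contact_force: [-0.8, -0.5, -3.8]
opening: 0.32
```

Call:
{"method": "arm_command", "body": {"deltas": [0,0,0,-0.03,0,0,0,0,-0.06,0,0,0,0,-0.06,0]}}

```text
clock: 8.23
ee_pos: [495.2, 262.9, 303.6]
tool_rot: [3.141, 0.0, 0.025]
contact_force: [-0.1, -0.2, -4.0]
opening: 0.312
```

Call:
{"method": "arm_command", "body": {"deltas": [0,0,0,-0.03,0,0,0,0,-0.06,0,0,0,0,-0.06,0]}}

```text
clock: 8.48
ee_pos: [495.2, 262.9, 301.9]
tool_rot: [3.141, 0.0, 0.025]
contact_force: [0.1, 0.0, -4.1]
opening: 0.319
```

Call:
{"method": "arm_command", "body": {"deltas": [0,0,0,-0.03,0,0,0,0,-0.06,0,0,0,0,-0.06,0]}}

```text
clock: 8.73
ee_pos: [495.2, 262.9, 300.0]
tool_rot: [3.141, 0.0, 0.025]
contact_force: [-0.2, 0.0, -3.1]
opening: 0.323
```

Call:
{"method": "arm_command", "body": {"deltas": [0,0,0,-0.03,0,0,0,0,-0.06,0,0,0,0,-0.06,0]}}

```text
clock: 8.98
ee_pos: [495.2, 262.9, 298.3]
tool_rot: [3.141, 0.0, 0.025]
contact_force: [-0.0, -0.0, -3.6]
opening: 0.317
```

Threaded, with the underside about 8 mm below the tip and no force. I'll follow the lean down.

Call:
{"method": "arm_command", "body": {"deltas": [0,0.001,0.006,-0.06,0,0,0.003,0.012,-0.13,0,0,0.004,0.017,-0.2,0,0,0.005,0.02,-0.27,0,0,0.006,0.023,-0.34,0,0,0.007,0.026,-0.41,0,0,0.008,0.029,-0.48,0,0,0.009,0.032,-0.5,0]}}

```text
clock: 9.65
ee_pos: [495.5, 263.8, 283.0]
tool_rot: [3.141, 0.001, 0.025]
contact_force: [-0.6, -0.4, -3.8]
opening: 0.314
```

Call:
{"method": "arm_command", "body": {"deltas": [0,0.001,0.003,-0.06,0,0,0.003,0.006,-0.13,0,0,0.004,0.009,-0.2,0,0,0.005,0.012,-0.27,0,0,0.006,0.014,-0.34,0,0,0.007,0.016,-0.41,0,0,0.008,0.019,-0.48,0,0,0.009,0.02,-0.5,0]}}

```text
clock: 10.32
ee_pos: [495.7, 264.4, 268.0]
tool_rot: [3.141, 0.001, 0.025]
contact_force: [-1.4, -0.9, -3.4]
opening: 0.321
```

Call:
{"method": "arm_command", "body": {"deltas": [0,0.001,0.003,-0.08,0,0,0.003,0.006,-0.17,0,0,0.004,0.01,-0.26,0,0,0.005,0.014,-0.35,0,0,0.006,0.017,-0.44,0,0,0.008,0.021,-0.53,0,0,0.009,0.024,-0.62,0,0,0.01,0.026,-0.67,0]}}

```text
clock: 10.98
ee_pos: [496.0, 265.2, 247.9]
tool_rot: [3.141, 0.0, 0.025]
contact_force: [0.1, 0.1, -3.0]
opening: 0.324
```

Call:
{"method": "arm_command", "body": {"deltas": [0,0.001,0.003,-0.08,0,0,0.003,0.006,-0.17,0,0,0.004,0.01,-0.26,0,0,0.005,0.014,-0.35,0,0,0.006,0.017,-0.44,0,0,0.008,0.021,-0.53,0,0,0.009,0.024,-0.62,0,0,0.01,0.026,-0.67,0]}}

```text
clock: 11.65
ee_pos: [496.3, 266.0, 227.8]
tool_rot: [3.141, 0.0, 0.025]
contact_force: [0.7, -1.6, -3.5]
opening: 0.318
```

Call:
{"method": "arm_command", "body": {"deltas": [0,0.001,0.003,-0.08,0,0,0.003,0.006,-0.17,0,0,0.004,0.01,-0.26,0,0,0.005,0.014,-0.35,0,0,0.006,0.017,-0.44,0,0,0.008,0.021,-0.53,0,0,0.009,0.024,-0.62,0,0,0.01,0.025,-0.67,0]}}

```text
clock: 12.32
ee_pos: [496.6, 266.8, 207.7]
tool_rot: [3.141, 0.0, 0.025]
contact_force: [-0.0, -0.3, -2.7]
opening: 0.315
```

Call:
{"method": "arm_command", "body": {"deltas": [0,0.001,0.003,-0.08,0,0,0.003,0.006,-0.17,0,0,0.004,0.01,-0.26,0,0,0.005,0.014,-0.35,0,0,0.006,0.017,-0.44,0,0,0.008,0.021,-0.53,0,0,0.009,0.024,-0.62,0,0,0.01,0.026,-0.67,0]}}

```text
clock: 12.98
ee_pos: [496.9, 267.5, 187.6]
tool_rot: [3.141, 0.0, 0.025]
contact_force: [0.2, -2.1, -3.3]
opening: 0.319
```

Call:
{"method": "arm_command", "body": {"deltas": [0,0.001,0.003,-0.08,0,0,0.003,0.006,-0.17,0,0,0.004,0.01,-0.26,0,0,0.005,0.014,-0.35,0,0,0.006,0.017,-0.44,0,0,0.008,0.021,-0.53,0,0,0.009,0.024,-0.62,0,0,0.01,0.026,-0.67,0]}}

```text
clock: 13.65
ee_pos: [497.3, 268.3, 167.5]
tool_rot: [3.141, 0.0, 0.025]
contact_force: [0.0, -1.8, -3.4]
opening: 0.317
```

Call:
{"method": "arm_command", "body": {"deltas": [0,0.001,0.003,-0.05,0,0,0.002,0.005,-0.1,0,0,0.003,0.007,-0.15,0,0,0.004,0.009,-0.2,0,0,0.005,0.012,-0.25,0,0,0.005,0.014,-0.3,0,0,0.006,0.014,-0.33,0,0,0.006,0.014,-0.33,0]}}

```text
clock: 14.32
ee_pos: [497.5, 268.7, 157.8]
tool_rot: [3.141, 0.0, 0.025]
contact_force: [1.5, -0.4, -2.9]
opening: 0.317
```

Underside is at about 51. Smaller steps to contact.

Call:
{"method": "arm_command", "body": {"deltas": [0,0.001,0.002,-0.04,0,0,0.002,0.004,-0.08,0,0,0.003,0.006,-0.12,0,0,0.003,0.008,-0.16,0,0,0.003,0.009,-0.2,0,0,0.004,0.009,-0.24,0,0,0.004,0.009,-0.24,0]}}

```text
clock: 14.9
ee_pos: [497.6, 269.0, 150.6]
tool_rot: [3.142, 0.0, 0.025]
contact_force: [0.7, -2.3, -2.7]
opening: 0.316
```

Call:
{"method": "arm_command", "body": {"deltas": [0,0,0.001,-0.03,0,0,0,0.002,-0.06,0,0,0,0.002,-0.06,0]}}

```text
clock: 15.15
ee_pos: [497.6, 269.1, 148.9]
tool_rot: [3.142, -0.0, 0.025]
contact_force: [1.2, -2.8, -3.4]
opening: 0.322
```

Call:
{"method": "arm_command", "body": {"deltas": [0,0,0.001,-0.03,0,0,0,0.001,-0.03,0]}}

```text
clock: 15.32
ee_pos: [497.6, 269.1, 148.1]
tool_rot: [3.142, -0.0, 0.025]
contact_force: [1.6, -0.6, -3.3]
opening: 0.317
```

Call:
{"method": "arm_command", "body": {"deltas": [0,0,0,-0.02,0,0,0,0,-0.02,0]}}

```text
clock: 15.48
ee_pos: [497.7, 269.1, 147.6]
tool_rot: [-3.142, -0.0, 0.025]
contact_force: [0.8, -1.1, -2.9]
opening: 0.314
```

Call:
{"method": "arm_command", "body": {"deltas": [0,0,0,-0.02,0,0,0,0,-0.02,0]}}

```text
clock: 15.65
ee_pos: [497.7, 269.2, 147.1]
tool_rot: [-3.141, -0.0, 0.025]
contact_force: [0.8, -1.2, -2.5]
opening: 0.313
```

Call:
{"method": "arm_command", "body": {"deltas": [0,0,0,-0.02,0,0,0,0,-0.02,0]}}

```text
clock: 15.82
ee_pos: [497.7, 269.2, 147.1]
tool_rot: [-3.141, -0.0, 0.025]
contact_force: [-1.0, -1.9, 1.1]
opening: 0.321
```

Call:
{"method": "arm_command", "body": {"deltas": [0,0,0,-0.02,0,0,0,0,-0.02,0]}}

```text
clock: 15.98
ee_pos: [497.7, 269.2, 147.1]
tool_rot: [-3.141, -0.001, 0.025]
contact_force: [-1.1, -2.1, 5.1]
opening: 0.32
```

Seated: contact came at TCP z 147.1 with about 8 N. Release, then retreat straight up.

Call:
{"method": "arm_command", "body": {"deltas": [36,0,0,0,0,45,0,0,0,0,60,0,0,0,0,60,0,0,0,0,60,0,0,0,0,60,0,0,0,0]}}

```text
clock: 16.48
ee_pos: [497.6, 269.3, 145.7]
tool_rot: [-3.141, 0.0, 0.025]
contact_force: [-0.4, 0.3, -1.3]
opening: 0.6
```

Call:
{"method": "arm_command", "body": {"deltas": [60,0,0,0.2,0,60,0,0,0.6,0,60,0,0,1.2,0,60,0,0,2,0,60,0,0,3,0.5,60,0,0.3,4,1.5,60,0,0.6,5,2.6,60,0,0.6,5.2,3.6]}}

```text
clock: 17.15
ee_pos: [498.9, 289.0, 310.4]
tool_rot: [-3.14, -0.013, 0.409]
contact_force: [0.9, -0.1, 0.8]
opening: 0.598
```

Run:
```python
from h import *
for k in range(3): im,d,i=snap('wrist','w7')
s=ctrl.state(); print(s['clock'],s['ee_pos'],s['tool_rot'],s['contact_force'])
Q=cloud(d,i).reshape(-1,3);Q=Q[~np.isnan(Q[:,0])]
def stat(name,Q):
    if len(Q)<5: return print(name,'none')
    r=cv2.minAreaRect(Q[:,:2].astype(np.float32)); print(name,len(Q),np.round(r[0],1),np.round(r[1],1),round(r[2],2),'z',np.round(np.median(Q[:,2]),1))
p=Q[(abs(Q[:,0]-545)<95)&(abs(Q[:,1]-269)<43)&(abs(Q[:,2]-62)<4)]
stat('plate',p); A=np.c_[p[:,:2]-[550,270],np.ones(len(p))]; print('plane',np.linalg.lstsq(A,p[:,2],rcond=None)[0])
stat('handle',Q[(abs(Q[:,0]-498)<25)&(abs(Q[:,1]-269)<40)&(abs(Q[:,2]-107)<3)])
stat('keeper',Q[(abs(Q[:,2]-74)<4)&(abs(Q[:,0]-535)<70)&(abs(Q[:,1]-336)<23)])
stat('pin',Q[(Q[:,2]>109)&(Q[:,2]<120)&(abs(Q[:,0]-491)<25)&(abs(Q[:,1]-336)<20)])
```

```text
17.3 [497.84165571 287.3335894  303.87454765] [ 3.14156685 -0.0035416   0.40004302] [ 0.07737977  0.00524234 -0.10335267]
plate 7021 [549.6 270.1] [165.9  80.9] 1.35 z 62.6
plane [ 9.85680123e-04 -3.49292836e-03  6.25993300e+01]
handle 1267 [496.6 269.6] [27.6 49.4] 1.11 z 107.3
keeper 1198 [530.6 336. ] [99.8 23. ] 0.43 z 74.4
pin 135 [489.4 337.1] [10.9 10.9] 24.34 z 113.8
```

View pics/w7.png

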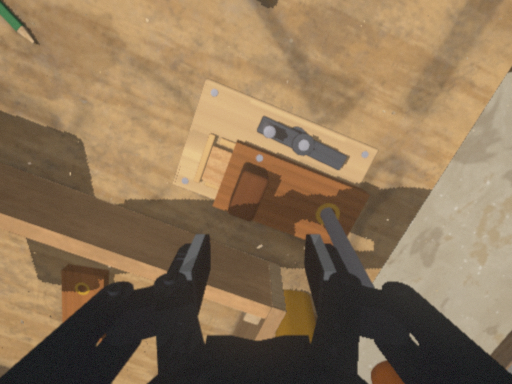

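Platen is home and level: top at 62.6, hole about (597.1,271.2), bush at (328,213). The keeper is open with its pin at (489.4,337.1). I'll cage the pin with slightly open fingers, jaw axis along the turning direction.

Call:
{"method": "arm_command", "body": {"deltas": [30,-0.05,0.3,0,1,30,-0.1,0.6,0,2.1,30,-0.2,1,-0.3,3.2,30,-0.28,1.4,-0.6,4.3,30,-0.28,1.66,-1,5.4,30,-0.28,1.66,-1.5,6.5,30,-0.28,1.66,-2,7.6,30,-0.28,1.66,-2.5,8.7]}}

```text
clock: 17.97
ee_pos: [488.4, 336.4, 224.1]
tool_rot: [-3.139, 0.003, 1.316]
contact_force: [-0.2, 0.7, 0.7]
opening: 0.301
```

Call:
{"method": "arm_command", "body": {"deltas": [30,0,0,-0.1,1,30,0,0,-0.5,2.1,30,0,0,-0.8,2.1,30,0,0,-0.8,2.1,30,0,0,-0.8,2.1]}}

```text
clock: 18.38
ee_pos: [488.5, 336.4, 201.1]
tool_rot: [-3.139, 0.002, 1.53]
contact_force: [0.4, -0.3, 0.2]
opening: 0.3
```

Run:
```python
from h import *
for k in range(2): im,d,i=snap('wrist','w8')
s=ctrl.state(); print(s['clock'],s['ee_pos'],s['tool_rot'],s['contact_force'],s['opening'])
P=cloud(d,i); t=np.array(s['ee_pos']); M=R.from_euler('xyz',s['tool_rot']).as_matrix(); Q=P.reshape(-1,3)
q=Q[(Q[:,2]>108)&(Q[:,2]<118)&(abs(Q[:,0]-489)<12)&(abs(Q[:,1]-337)<9)]
print('pin',len(q),np.round(np.median(q,0),1) if len(q) else '')
f=(Q-t)@M; f=f[(abs(f[:,2]-70)<6)&(abs(f[:,1])<14)&(abs(f[:,0])<40)]; print('fingers x', np.round(np.percentile(f[:,0],[1,25,50,75,99]),1) if len(f) else '')
```

```text
18.4833 [489.30367437 336.88016579 203.0224719 ] [ 3.14149743e+00 -1.67688737e-04  1.53103515e+00] [-0.23131216  0.14982696  0.77941867] 0.3007629156271439
pin 311 [488.  337.2 113.5]
fingers x [-24.1 -14.   12.8  14.4  24.3]
```

View pics/w8.png

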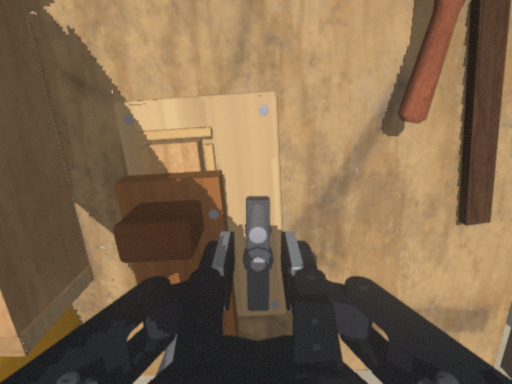

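Call:
{"method": "arm_command", "body": {"deltas": [30,0,0,-0.7,0,30,0,0,-1.3,0,30,0,0,-1.6,0,30,0,0,-1.7,0,30,0,0,-1.7,0,30,0,0,-1.7,0]}}

```text
clock: 18.98
ee_pos: [489.7, 337.2, 152.9]
tool_rot: [3.14, -0.001, 1.533]
contact_force: [-0.1, -0.7, 0.7]
opening: 0.299
```

Call:
{"method": "arm_command", "body": {"deltas": [30,0.02,0.28,0,-1,30,0.08,0.51,0,-2,30,0.16,0.66,0,-3,30,0.23,0.78,0,-4,30,0.33,0.89,0,-5,30,0.43,0.99,0,-6,30,0.54,1.09,0,-7,30,0.66,1.16,0,-8]}}

```text
clock: 19.65
ee_pos: [509.3, 371.9, 153.5]
tool_rot: [3.141, -0.001, 0.69]
contact_force: [-2.2, -1.8, 0.7]
opening: 0.303
```

Call:
{"method": "arm_command", "body": {"deltas": [30,0.13,0.07,0,-1,30,0.27,0.12,0,-2,30,0.41,0.15,0,-3,30,0.55,0.18,0,-4,30,0.7,0.18,0,-5,30,0.84,0.17,0,-6,30,0.9,0.17,0,-6.4,30,0.9,0.17,0,-6.4]}}

```text
clock: 20.32
ee_pos: [536.5, 377.5, 153.4]
tool_rot: [-3.14, -0.002, 0.024]
contact_force: [-0.6, -0.1, -0.0]
opening: 0.3
```

Call:
{"method": "arm_command", "body": {"deltas": [30,0.05,0,0,0,30,0.07,0,0,0,30,0.07,0,0,0]}}

```text
clock: 20.57
ee_pos: [537.9, 377.3, 152.9]
tool_rot: [-3.141, -0.0, 0.026]
contact_force: [-2.8, 0.5, 3.0]
opening: 0.298
```

Call:
{"method": "arm_command", "body": {"deltas": [30,0.04,0,0,0,30,0.04,0,0,0]}}

```text
clock: 20.73
ee_pos: [538.1, 377.3, 152.7]
tool_rot: [-3.141, 0.003, 0.026]
contact_force: [-6.5, 1.5, 4.6]
opening: 0.299
```

At the stop (6.5 N on the tool). Back off to the middle of the pin and lift.

Call:
{"method": "arm_command", "body": {"deltas": [30,-0.15,0,0,0,30,-0.3,0,0,0,30,-0.3,0,0,0,30,-0.3,0,0.5,0,30,-0.3,0,1.5,0,30,-0.3,0,2.7,0,30,-0.3,0,3.9,0,30,-0.3,0,4.6,0]}}

```text
clock: 21.4
ee_pos: [531.3, 376.9, 294.8]
tool_rot: [-3.139, -0.007, 0.025]
contact_force: [1.0, 1.2, 1.4]
opening: 0.302
```

Call:
{"method": "arm_command", "body": {"deltas": [30,-0.5,-1,0,0,30,-1,-2,0.4,0,30,-1,-2,0.4,0,30,-1,-2,0.4,0]}}

```text
clock: 21.73
ee_pos: [500.5, 315.8, 303.2]
tool_rot: [-3.141, -0.003, 0.024]
contact_force: [0.2, -0.6, -0.4]
opening: 0.297
```

Run:
```python
from h import *
for k in range(3): im,d,i=snap('wrist','w9')
s=ctrl.state(); print(s['clock'],s['ee_pos'],s['contact_force'])
Q=cloud(d,i).reshape(-1,3);Q=Q[~np.isnan(Q[:,0])]
def stat(name,Q):
    if len(Q)<5: return print(name,'none')
    r=cv2.minAreaRect(Q[:,:2].astype(np.float32)); print(name,len(Q),np.round(r[0],1),np.round(r[1],1),round(r[2],2),'z',np.round(np.median(Q[:,2]),1))
p=Q[(abs(Q[:,0]-545)<95)&(abs(Q[:,1]-269)<43)&(abs(Q[:,2]-62)<3)]
stat('plate',p); A=np.c_[p[:,:2]-[550,270],np.ones(len(p))]; print('plane',np.linalg.lstsq(A,p[:,2],rcond=None)[0])
stat('handle',Q[(abs(Q[:,0]-498)<25)&(abs(Q[:,1]-269)<40)&(abs(Q[:,2]-107)<3)])
stat('keeper',Q[(abs(Q[:,2]-74)<3)&(abs(Q[:,0]-529)<25)&(abs(Q[:,1]-336)<70)])
stat('pin',Q[(Q[:,2]>109)&(Q[:,2]<118)&(abs(Q[:,0]-529)<20)&(abs(Q[:,1]-377)<20)])
```

```text
21.8833 [500.64080285 317.24235432 301.18828179] [ 0.13681352 -0.50271661 -0.25995553]
plate 6613 [549.4 270.5] [165.4  80.6] 1.38 z 62.6
plane [ 7.45605324e-04 -2.90973330e-03  6.26308958e+01]
handle 1199 [496.9 269.5] [27.6 49.8] 0.43 z 107.3
keeper 1110 [522.  335.7] [36.6 98. ] 0.61 z 74.4
pin 146 [529.7 376.7] [10.8 11. ] 47.76 z 113.7
```

View pics/w9.png

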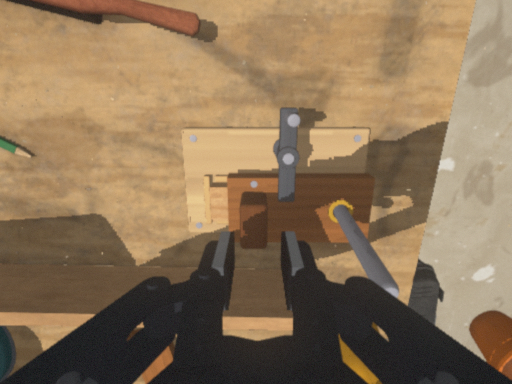

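Keeper is fully across, with the tongue over the platen at (287,185) and the pin at (294,121), about 1.56 rad. Platen is flat and home, and the gripper is clear. Handing in.

```bash
python3 -c "
from cell import ctrl
print(ctrl.job_done())"
```

```text
the job is handed in; nothing more can be done
None
```

The platen is home and flat on the blank and the rod's foot, the keeper is closed over it, and I handed the job in at about 22 s. No verdict was reported.

- **Threading:** I gripped the 165 x 80 mm platen by its handle block and turned it so the handle faced the nest end. The hole went over the rod tip on the first try. I then lowered it step by step along the rod's lean of about 2.4°. Sideways forces stayed under about 3 N, and it seated with about 8 N.
- **Keeper:** I pushed the pin round between slightly open fingers until the keeper met its stop at about 6.5 N.

Last checks with the wrist camera:

| Check | Measured | Limit or nominal |
|---|---|---|
| Platen top height | 62.6 mm | 62 mm nominal |
| Platen tilt | about 0.003 rad | 0.03 rad |
| Hole from foot centre | about 1 mm | 4 mm |
| Platen out of line with press | about 0.1° | 0.15 rad (8.6°) |
| Keeper angle | about 1.56 rad | above 1.35 rad |

The gripper was clear of everything at the end.

- **Disagreements:** The bush ring put the hole about 1 mm nearer the handle than the platen's edge did, so I used a value in between. My automatic fit for the keeper's final outline also picked up other points (37 mm wide instead of 18), so its angle comes from the pin position and the picture.
- **Not measured again:** I did not re-measure the blank, glue bottle, tape measure or pliers at the end. Nothing suggested contact with them.

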